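Load the cup mould into the jigger head and arm the machine

ROBOT

A 6-joint arm with a two-finger parallel gripper is mounted at the origin on the work surface. World frame = base frame: x ahead of the robot, y to its left, z up, the work surface at z = 0. Lengths are in m, angles in rad, forces in N, time in s.
With the tool pointing down it reaches from about 0.25 to 0.725 m from the base axis. Payload 4 kg.
Tool frame: the origin (TCP) lies at the very end of the fingers, on their centre line; the grasp point (between the pads) lies 19 mm behind it; z points along the fingers, y is the line along which they close (so a half turn about z gives the same grasp; the last joint's range is limited). The gripper opens to 85 mm and grips with 20 to 120 N. Pads are 22 mm wide; open, the fingers measure 114 mm over their backs; the gripper's body (76 mm by 85 mm) begins 54 mm behind the grasp point. The pads swing forward as they close: fully open they stand 13 mm farther back than shut.
Start: joints at [-1.277, 0.241, 0.005, 1.335, 0, 1.571], TCP at [0.145, -0.479, 0.231] pointing down, gripper open.
Joint ranges: [-2.72, 2.72], [-1.05, 1.87], [-1.09, 1.28], [-1.99, 2.15], [-1.42, 1.44], [-3.14, 3.14]. Speed limits (rad/s): [2.79, 2.79, 3.14, 3.14, 3.14, 3.14].

INTERFACE

Orientations are given as a unit quaternion [x, y, z, w].
In Python, from workcell import bot, vision, workorder gives the robot as it stands.
- The arm moves only by the shell command python3 -m creep 'ROWS' [OPENING]. ROWS is JSON, a list of rows, each a list of 2 entries, a list of its own where there are three numbers: the shift along the tool's x, y, z in mm, then the turn, a rotation vector about the tool's x, y, z in rad. In form: [[[dx, dy, dz], [wx, wy, wz]], ...]. A call has 1 to 12 rows; each row shifts and turns the commanded pose from where the row before left it, along the tool's axes as they then stand; what a row does not reach is not made up. A row lasts 1/8 s, in which the tool goes at most 62.5 mm and 10.7 degrees, less where a joint would pass 70% of its speed; a pose out of reach is approached as far as the arm can. A call is refused whole if a number of a shift passes 62.5 or a number of a turn 0.188, either way. A call with a gripper value outside its range is refused whole. OPENING is the finger opening in mm, from 0 to 85.4, set as the call begins (- or left out, the last holds). The fingers move at their own pace and stop on an object; the grip force is fixed at half the most. Time passes only in rows, so rows that do not move let the fingers close. It gives the time, the measured TCP pose, the force, the opening and the grip force at its end, in the units of the state.
- bot.get_obs(): the state, without advancing time (a new reading comes with each control period).
- vision.camera(name): name is "side" or "top" or "wrist"; returns a dict with "image" (400x640x3 uint8, blue, green, red), "z_map" (400x640 float32, m along the optical axis (not along the pixel's ray), 0 where there is no reading), "K" (3x3 intrinsics, pixels), "rvec" (rotation vector, rad) and "tvec" (3), from world to camera coordinates, as OpenCV has them; the wrist camera has in their place "tool_from_camera" (4x4, takes a point from camera to tool coordinates, whose origin is the TCP and whose axes are the flange's). Camera axes: x right, y down, z forward; pixel columns grow to the right and rows downward; lengths in m; the calibration is good to about 2 mm. A picture is of the moment at which its call begins: read the wrist's pose just before it.
- workorder.job_done(): hands the job in; it is judged then, once.
Trained networks look in a picture, given as the dict that the camera call returned (one of the last four; its "shot" number tells which), for a name from the list of things; names that differ only in an ending like _2 or _b are one class to them, and where a whole thing is asked for, a point or a joint stands for the part that bears it (a point fixed in the world has none). Each returns a list of dicts, best first, with "score" (0 to 1); they miss things now and then, are a little off and sometimes report something else, mostly with a low value. They report only what shows in the picture. A call takes as long as a camera call. They do not tell look-alikes from the thing itself.
- vision.spot_in(picture, query): "position" ([column, row] in pixels, amid what is visible of it).
- vision.place_of(picture, query): "position" ([column, row] in pixels: a listed point, or the origin of a listed thing).
The state is a dict: "clock": time; "joint_pos": joint angles; "joint_vel": joint speeds; "tau": joint torques, N m; "eef_pos": TCP position; "tool_rot": TCP orientation; "ft_force": force on the tool from outside, world axes, zero at the start; "ft_torque": the same for the moment, N m; "grip_width": finger opening in m; "grasp_force": force on a finger pad.
Only numpy, scipy, OpenCV 4.12 (cv2) and the standard library are available. Lean on these libraries where they do the work, as an engineer would, in place of code of your own. Each camera call takes 0.05 s, during which the arm holds its last target. There are 200 camera calls.

TASK

Load the white cup mould with the blue band into the jigger's tapered head: turn it until it drops over the drive pins hidden inside and settles fully home, upright, with its shoulder flush with the head's rim, and let go. Only then slide the little recessed switch on the control box all the way to the green dot. Be gentle with the plaster (no dropping or forcing) and leave the square block mould beside it where it stands.

Things in the scene. Friction and masses are not known exactly. Their poses are not given: they have to be found in the camera images.
- cup_mould: Loose white plaster mould, round, 92 mm high, about 0.33 kg, standing upright on the ware board. Six feet below, then a taper from 28 mm radius at 10 mm height to 40 mm at 52 mm, where a flat shoulder lies; above it a straight neck. Origin: centre of the underside of the feet, z up its axis.
- mould_neck (a point): Middle of the mould's straight neck, the place to grip: radius 29 mm, from 52 to 92 mm above the mould's origin (this point: 72 mm), with a painted blue band near its top. The neck is a tube, open at the top: wall 6.5 mm, hollow 40 mm deep.
- mould_feet (a point): Centre of the mould's underside (= its origin). Six feet, 12 mm high, 8 x 8 mm, are centred 19 mm from the axis at 30, 90, 150... degrees from the mould's own x axis; the open slots between them lie at 0, 60, 120... degrees, so the pattern repeats every 60 degrees.
- head_rim (a point): Centre of the mouth of the jigger's fixed tapered aluminium head, on the plane of its rim, z up, 112 mm above the table. Bore radius 40 mm at the rim, outer radius 47 mm. When the mould is home its shoulder is flush with the rim and its origin about 52 mm below this point.
- head_floor (a point): Centre of the head's floor, 56 mm below the rim, bore radius 24 mm. On it stand two brass drive pins, 8 mm thick, 12 mm high, opposite each other 19 mm from the axis; they do not turn by hand and their bearing is not told. Feet standing on the pins hold the mould 8 mm too high with some 2 mm sideways play; with slots over the pins (within 5 degrees) it drops.
- jigger: The machine under the head: grey casing 190 x 190 mm, 50 mm high, fixed, origin on the table below the head's axis; own x points away from its blue front strip. A thin template post, 155 mm above the table at its top, stands at its own +x -y corner, 108 mm from the axis, its arm folded outward to 165 mm.
- control_box: Fixed black and yellow box, 84 mm (own x) by 120 mm (own y) by 40.5 mm high, origin in the centre of its underside. A groove 32 mm wide and 7.5 mm deep (floor at 33 mm height) runs along the middle of its top in own y, open at both ends. A green dot marks its +y half, a red dot its -y half.
- switch_nib (a point): Centre of the top of the red switch nib in the control box's groove: 14 mm across the groove, 10 mm along it, 6.5 mm high, its top just below the box's top. Pushing it takes 1 to 3 N; it stays where it is left.
- ready_switch (a joint): Position of the switch nib in m: 0 at the red end, 0.016 at the green end (own +y of the control box). The nib's centre is at box y = -0.008 + this value.
- block_mould: Loose square plaster block mould with an orange band, 78 x 78 x 76 mm, on the ware board (16 mm thick) beside the cup mould, which may stand nearer or farther. To be left alone. Origin: centre of its underside.
Not all that is in view belongs to the job. Several things have the shape of the control_box; the one meant has the colours described above.

How it is judged:
On the way, in this order (a step that is already met when the one before it is completed fails the run):
1. the mould sits fully home in the head (z of cup_mould in the frame of head_rim below -0.049 m and horizontal distance between cup_mould and head_rim below 0.003 m and angle between cup_mould's own z axis and vertical below 0.04 rad), for 0.2 s.
2. the switch is slid to the green end (value of joint ready_switch above 0.013 m), for 0.1 s.
At the end, for the whole second after the job is handed in: The cup mould is at rest fully home in the head (its origin at least 49 mm below the rim's centre, within 3 mm of the head's axis, tilted less than 0.04 rad), and the switch is at the green end (joint above 0.013) (all of step 1 and linear speed of cup_mould below 0.02 m/s and value of joint ready_switch above 0.013 m); the robot touches nothing.
It fails at once if the mould is forced into the head (while the fingers bear on it, over 150 N summed over the wedging walls, a push of some 40 N) (contact force between cup_mould and jigger above 150 N and contact force between the fingers and cup_mould above 10 N).
It fails at once if the mould is dropped (falls freely by more than some 25 mm; the little drop over the pins is allowed) (linear speed of cup_mould above 0.7 m/s and contact force between the fingers and cup_mould below 0.5 N).
It fails at once if the block mould is moved more than 20 mm (distance of block_mould from where it was at the start of the episode above 0.02 m).
It also fails if it takes over 72 s, if anything falls off the work surface, if the arm or the gripper's body presses on something with over 40 N, if the wrist force passes 120 N, or if a joint passes its speed limit or range.

## Working session

There is one attempt and no reset: what is moved stays moved. The work goes in short steps, Python scripts to look and compute and a shell command to move; the robot and the scene stay as the last step left them, time stands still between calls to the robot, and variables do not carry over. Pictures are saved under pics/ and viewed, at most 10 in all, crops included, and the job is handed in when it is done.

```bash
mkdir -p pics; ls; cat > h.py <<'E'
import numpy as np, cv2
from scipy.spatial.transform import Rotation as R
from workcell import bot, vision, workorder
def shot(name):
    o=bot.get_obs(); p=vision.camera(name)
    if 'rvec' in p:
        T=np.eye(4); T[:3,:3]=cv2.Rodrigues(np.array(p['rvec'],float))[0].T; T[:3,3]=-T[:3,:3]@np.array(p['tvec']).ravel()
    else:
        B=np.eye(4); B[:3,:3]=R.from_quat(o['tool_rot']).as_matrix(); B[:3,3]=o['eef_pos']; T=B@np.array(p['tool_from_camera'])
    p['T']=T; return p
def ray(p,px):
    d=np.linalg.inv(p['K'])@[px[0],px[1],1]; return p['T'][:3,3], p['T'][:3,:3]@d
def at_z(p,px,z):
    c,d=ray(p,px); return c+d*(z-c[2])/d[2]
def cloud(p):
    v,u=np.mgrid[0:400,0:640]; z=p['z_map']; k=p['K']
    P=np.stack([(u-k[0,2])/k[0,0]*z,(v-k[1,2])/k[1,1]*z,z],-1)
    return P@p['T'][:3,:3].T+p['T'][:3,3]
E
python3 - <<'E'
from h import *
o=bot.get_obs(); print({k:np.round(v,3) for k,v in o.items()})
ims=[]
for n in ['top','side']:
    p=shot(n); ims.append(p['image']); C=cloud(p); print(n,np.round(p['T'][:3],2).tolist())
    for q in ['cup_mould','mould_neck','head_rim','head_floor','jigger','control_box','switch_nib','block_mould']:
        for r in vision.place_of(p,q)[:3]:
            u,v=np.round(r['position']).astype(int)
            print(q,round(r['score'],2),(u,v), np.round(C[v,u],3) if 0<=u<640 and 0<=v<400 else '')
    cv2.imwrite(f'pics/{n}.png',p['image'])
E
```

```text
pics
{'clock': np.float64(0.0), 'joint_pos': array([-1.277,  0.241,  0.004,  1.335, -0.   ,  1.571]), 'joint_vel': array([ 0.   , -0.001, -0.002, -0.001, -0.001, -0.001]), 'tau': array([-1.0000e-03, -3.7231e+01,  2.5241e+01,  1.7000e-02, -0.0000e+00,
        0.0000e+00]), 'eef_pos': array([ 0.145, -0.478,  0.23 ]), 'tool_rot': array([ 0.989,  0.146, -0.   , -0.001]), 'ft_force': array([-0.295, -0.054,  1.338]), 'ft_torque': array([ 0.01 ,  0.005, -0.006]), 'grasp_force': np.float64(0.0), 'grip_width': np.float64(0.086)}
top [[-0.01, -1.0, 0.1, 0.36], [-1.0, 0.01, 0.02, -0.05], [-0.02, -0.1, -0.99, 1.12]]
cup_mould 0.66 (np.int64(208), np.int64(151)) [0.604 0.276 0.091]
mould_neck 0.56 (np.int64(200), np.int64(149)) [0.616 0.306 0.064]
head_rim 0.68 (np.int64(299), np.int64(167)) [0.564 0.041 0.061]
head_floor 0.71 (np.int64(302), np.int64(170)) [0.556 0.033 0.058]
head_floor 0.55 (np.int64(202), np.int64(146)) [0.624 0.299 0.067]
jigger 0.7 (np.int64(302), np.int64(177)) [0.537 0.033 0.059]
control_box 0.61 (np.int64(430), np.int64(200)) [ 0.474 -0.307  0.034]
control_box 0.56 (np.in
[... 522 characters left out ...]
int64(268)) [0.589 0.321 0.068]
cup_mould 0.42 (np.int64(189), np.int64(251)) [0.6   0.31  0.108]
mould_neck 0.63 (np.int64(188), np.int64(251)) [0.603 0.31  0.106]
head_rim 0.67 (np.int64(277), np.int64(191)) [0.583 0.012 0.082]
head_floor 0.91 (np.int64(280), np.int64(205)) [0.528 0.069 0.104]
jigger 0.94 (np.int64(281), np.int64(220)) [0.527 0.07  0.054]
jigger 0.6 (np.int64(279), np.int64(190)) [0.577 0.01  0.087]
control_box 0.74 (np.int64(404), np.int64(211)) [ 0.289 -0.148  0.043]
control_box 0.73 (np.int64(370), np.int64(171)) [ 0.457 -0.267  0.024]
switch_nib 0.6 (np.int64(409), np.int64(200)) [ 0.299 -0.198  0.041]
block_mould 0.78 (np.int64(259), np.int64(301)) [0.406 0.307 0.067]
```

View pics/top.png

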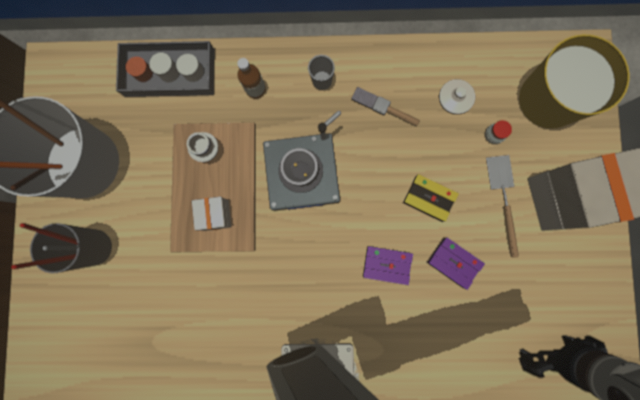

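View pics/side.png

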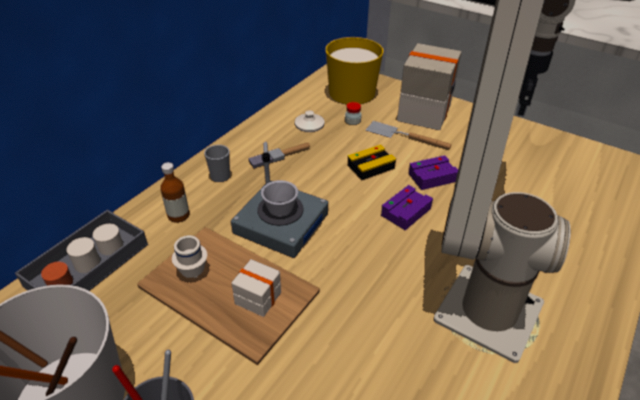

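The top view shows the cup mould at (203,147) on the ware board, the block mould with the orange band at (209,213) and the jigger head at (299,167). Three things have the control box's shape: purple at (388,265), purple at (456,263) and black/yellow at (431,198). The black/yellow one at (431,198) fits the description. The other cups, at (321,72) and (160,63), are distractors because they have no blue band and aren't on the board.

```bash
cat >> h.py <<'E'
def fitc(P):
    A=np.c_[2*P[:,:2],np.ones(len(P))]; s=np.linalg.lstsq(A,(P[:,:2]**2).sum(1),rcond=None)[0]
    return s[:2], np.sqrt(s[2]+s[:2]@s[:2])
def go(target,yaw=None):
    """needed shift in tool axes (mm) ; yaw = world angle of tool x"""
    o=bot.get_obs(); M=R.from_quat(o['tool_rot']).as_matrix()
    cur=np.arctan2(M[1,0],M[0,0])
    print('shift',np.round(M.T@(np.array(target)-o['eef_pos'])*1e3,1),'yaw now',round(cur,3))
def st():
    o=bot.get_obs(); print(round(float(o['clock']),2),*[np.round(o[k],4) for k in('eef_pos','tool_rot','ft_force','ft_torque','grip_width','grasp_force','joint_pos')])
E
python3 - <<'E'
from h import *
p=shot('top'); C=cloud(p)
def sel(cx,cy,r,z0,z1):
    m=(np.hypot(C[...,0]-cx,C[...,1]-cy)<r)&(C[...,2]>z0)&(C[...,2]<z1); return C[m],m
for nm,a in dict(head=(.565,.04,.07,.102,.125),neck=(.615,.3,.055,.1,.12),block=(.44,.26,.07,.085,.1),box=(.474,-.31,.09,.037,.05)).items():
    P,m=sel(*a); v,u=np.nonzero(m)
    print(nm,len(P),P.mean(0).round(3),(P.min(0)).round(3),P.max(0).round(3),'rect',cv2.minAreaRect((P[:,:2]*1e3).astype(np.float32)))
# edges from pixels at known heights
print('head px', at_z(p,(299,167),.112),'neck',at_z(p,(203,147),.108),'box',at_z(p,(431,198),.0405))
print('green',at_z(p,(424,183),.04),'red',at_z(p,(447,197),.04),vision.camera('wrist')['tool_from_camera'], p['K'])
go((.47,-.31,.26))
E
```

```text
head 362 [0.559 0.04  0.11 ] [ 0.51  -0.006  0.102] [0.601 0.083 0.115] rect ((555.7694702148438, 38.388023376464844), (90.93424987792969, 89.19402313232422), 0.03203992545604706)
neck 189 [0.621 0.297 0.106] [0.593 0.269 0.101] [0.649 0.326 0.112] rect ((620.6322021484375, 297.0902404785156), (56.69069290161133, 55.496578216552734), 86.80606079101562)
block 930 [0.442 0.273 0.092] [0.399 0.232 0.085] [0.484 0.315 0.097] rect ((442.4107971191406, 274.3282165527344), (79.50244140625, 78.79722595214844), 6.615423202514648)
box 802 [ 0.48 -0.31  0.04] [ 0.417 -0.381  0.037] [ 0.544 -0.24   0.047] rect ((480.3629455566406, -309.92877197265625), (119.390625, 83.99468231201172), 63.0494499206543)
head px [0.55410891 0.03685349 0.112     ] neck [0.61081377 0.28320128 0.108     ] box [ 0.47860724 -0.30878062  0.0405    ]
green [ 0.51929144 -0.29181116  0.04      ] red [ 0.48073645 -0.35133821  0.04      ] [[-3.93124708e-04 -9.65390526e-01 -2.60808317e-01  6.71804946e-02]
 [ 9.99999824e-01 -2.63410045e-04 -5.32310772e-04 -4.76388991e-04]
 [ 4.45188245e-04 -2.60808481e-01  9.65390459e-01 -1.42117675e-01]
 [ 0.00000000e+00  0.00000000e+00  0.00000000e+00  1.00000000e+00]] [[404.07449399   0.         323.60155887]
 [  0.         404.07449399 204.23629478]
 [  0.           0.           1.        ]]
shift [360.1 -67.2 -28.7] yaw now 0.294
```

```bash
python3 -m creep '[[[46,-8,4],[0,0,0]],[[46,-8,4],[0,0,0]],[[46,-8,4],[0,0,0]],[[46,-8,4],[0,0,0]],[[46,-8,4],[0,0,0]],[[46,-8,4],[0,0,0]],[[46,-8,4],[0,0,0]],[[46,-8,2],[0,0,0]],[[0,0,0],[0,0,0]]]' 85 && python3 - <<'E'
from h import *
st(); p=shot('wrist'); cv2.imwrite('pics/box.png',p['image'])
C=cloud(p); m=(C[...,2]>.037)&(C[...,2]<.046)&(np.hypot(C[...,0]-.48,C[...,1]+.31)<.09); P=C[m]
print(len(P),P.mean(0).round(4),cv2.minAreaRect((P[:,:2]*1e3).astype(np.float32)))
hsv=cv2.cvtColor(p['image'],cv2.COLOR_BGR2HSV)
for n,c in dict(red=(hsv[...,0]<8)|(hsv[...,0]>172),green=(hsv[...,0]>45)&(hsv[...,0]<85)).items():
    k=(c&(hsv[...,1]>120)&(hsv[...,2]>60)).astype(np.uint8); N,_,S,ce=cv2.connectedComponentsWithStats(k)
    for i in range(1,N):
        if S[i,4]>15: print(n,S[i],ce[i].round(1),at_z(p,ce[i],.040).round(4))
for q in ['switch_nib','control_box']:
    for r in vision.place_of(p,q)[:2]: print(q,r['score'],r['position'],at_z(p,r['position'],.0395 if q[0]=='s' else 0).round(4))
E
```

```text
clock: 2.12
eef_pos: [0.4809, -0.309, 0.2006]
tool_rot: [0.989, 0.149, 0.0, -0.0]
ft_force: [0.3, -0.4, -0.1]
grip_width: 0.085
grasp_force: 0.0
2.12 [ 0.4809 -0.309   0.2006] [ 9.889e-01  1.487e-01  0.000e+00 -2.000e-04] [ 0.3067 -0.4148 -0.0919] [-0.0216  0.0006  0.0217] 0.085 0.0 [-5.7120e-01  3.9700e-01  1.4420e-01  1.3182e+00  4.0000e-04  2.2718e+00]
6423 [ 0.4861 -0.3091  0.0398] ((483.4125671386719, -310.162109375), (120.08150482177734, 83.95970153808594), 62.98097229003906)
red [ 557   23   72   63 3256] [594.7  53.8] [ 0.6675 -0.5102  0.04  ]
red [316 181  14  13 106] [322.2 186.7] [ 0.4806 -0.3147  0.04  ]
red [360 183   9   9  56] [363.8 187.2] [ 0.4923 -0.3543  0.04  ]
green [139 265  11   9  69] [143.7 269.1] [ 0.3386 -0.1596  0.04  ]
green [321 304   9   7  50] [325.  306.9] [ 0.3516 -0.3583  0.04  ]
switch_nib 0.69 [325.8, 189.0] [ 0.4793 -0.3189  0.0395]
control_box 0.79 [178.9, 282.3] [ 0.3063 -0.1865  0.    ]
control_box 0.67 [320.6, 175.2] [ 0.4841 -0.3125  0.    ]
```

View pics/box.png

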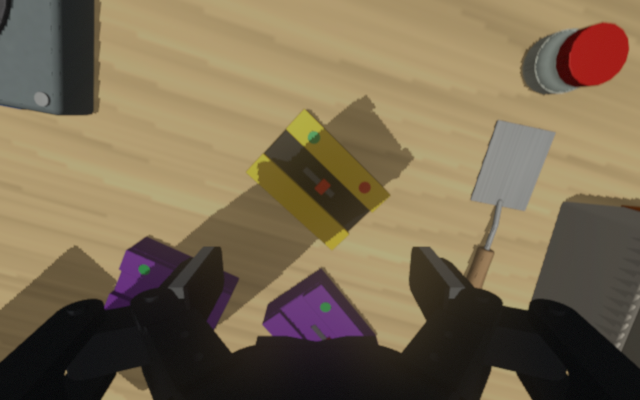

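The box with the yellow sides and black groove at (320,175) is the right one: red nib (322,187), green dot (314,137). Next I'll fly over the head to look at the pins.

```bash
python3 -m creep '[[[25,-44,-7],[0,0,0]],[[25,-44,-7],[0,0,0]],[[25,-44,-7],[0,0,0]],[[25,-44,-7],[0,0,0]],[[25,-44,-7],[0,0,0]],[[25,-44,-7],[0,0,0]],[[24,-44,-8],[0,0,0]],[[0,0,0],[0,0,0]]]' && python3 - <<'E'
from h import *
st(); p=shot('wrist'); 
C=cloud(p); m=(C[...,2]>.107)&(C[...,2]<.118)&(np.hypot(C[...,0]-.556,C[...,1]-.038)<.06); P=C[m]
print(len(P),P.mean(0).round(4),cv2.minEnclosingCircle((P[:,:2]*1e3).astype(np.float32)))
for q,z in [('head_rim',.112),('head_floor',.056),('jigger',0)]:
    for r in vision.place_of(p,q)[:2]: print(q,r['score'],r['position'],at_z(p,r['position'],z).round(4))
# brass pins: top-down rectified view of plane z=.068, 0.25mm/px, +-45mm
g=(np.arange(360)-180)*.00025; X,Y=np.meshgrid(.556+g,.038+g[::-1])
W=np.stack([X,Y,np.full_like(X,.068)],-1); Q=(W-p['T'][:3,3])@p['T'][:3,:3]; k=p['K']
mu=(Q[...,0]/Q[...,2]*k[0,0]+k[0,2]).astype(np.float32); mv=(Q[...,1]/Q[...,2]*k[1,1]+k[1,2]).astype(np.float32)
rec=cv2.remap(p['image'],mu,mv,cv2.INTER_LINEAR)
H=cv2.resize(C[...,2].astype(np.float32),None,fx=1,fy=1); zc=cv2.remap(H,mu,mv,cv2.INTER_NEAREST)
zz=cv2.applyColorMap(np.clip((zc-.05)/.07*255,0,255).astype(np.uint8),cv2.COLORMAP_JET)
c=(mu[180,180],mv[180,180]); print('ctr px',c)
cv2.imwrite('pics/head.png',np.hstack([cv2.convertScaleAbs(rec,alpha=1.6),zz]))
E
```

```text
clock: 3.28
eef_pos: [0.5562, 0.0362, 0.2522]
tool_rot: [0.989, 0.148, 0.001, -0.0]
ft_force: [-0.2, -0.6, 0.4]
grip_width: 0.0851
grasp_force: 0.0
3.27 [0.5562 0.0362 0.2522] [ 9.890e-01  1.479e-01  9.000e-04 -1.000e-04] [-0.1825 -0.6201  0.3614] [-0.0112 -0.0271 -0.0409] 0.0851 0.0 [6.4800e-02 3.4750e-01 2.0580e-01 1.4272e+00 4.0000e-04 2.9095e+00]
2397 [0.5605 0.0386 0.1108] ((559.7352905273438, 38.60209274291992), 46.83469009399414)
head_rim 0.75 [314.9, 184.5] [0.5605 0.0393 0.112 ]
head_floor 0.56 [315.0, 176.4] [0.5574 0.0384 0.056 ]
jigger 0.56 [313.0, 166.3] [0.5587 0.0417 0.    ]
ctr px (np.float32(315.19223), np.float32(179.951))
```

View pics/head.png

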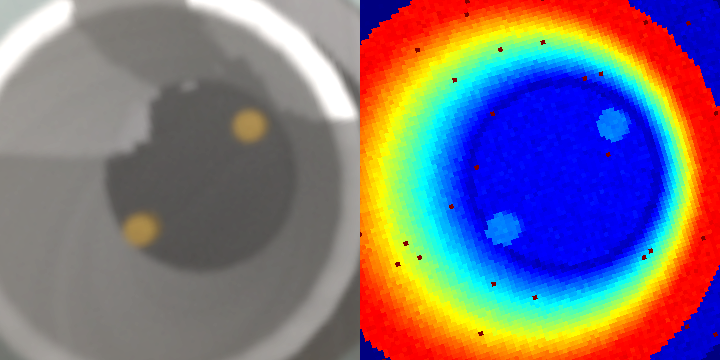

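Pins are clear in the rectified view, at (249,126) and (141,230) with 0.25 mm per pixel. That puts the head axis at (0.5597, 0.0386) and the pin bearing near 44°. Their 37.5 mm spacing agrees with the expected 38 mm. Now on to the mould.

```bash
python3 -m creep '[[[0,0,0],[0,0,-0.176]],[[0,0,0],[0,0,-0.176]],[[0,0,0],[0,0,-0.176]],[[0,0,0],[0,0,-0.176]],[[42.5,-14.5,-1],[0,0,0]],[[42.5,-14.5,-1],[0,0,0]],[[42.5,-14.5,-1],[0,0,0]],[[42.5,-14.5,-1],[0,0,0]],[[42.5,-14.5,-1],[0,0,0]],[[42,-14,-1],[0,0,0]],[[0,0,0],[0,0,0]]]' && python3 - <<'E'
from h import *
st(); p=shot('wrist'); cv2.imwrite('pics/mould.png',p['image'])
C=cloud(p); m=(C[...,2]>.102)&(C[...,2]<.114)&(np.hypot(C[...,0]-.62,C[...,1]-.295)<.05); P=C[m]
print(len(P),P.mean(0).round(4),cv2.minEnclosingCircle((P[:,:2]*1e3).astype(np.float32)))
m=(C[...,2]>.062)&(C[...,2]<.073)&(np.hypot(C[...,0]-.62,C[...,1]-.295)<.05); P=C[m]
print('shoulder',len(P),P.mean(0).round(4),cv2.minEnclosingCircle((P[:,:2]*1e3).astype(np.float32)))
for q,z in [('mould_neck',.088),('mould_feet',.016)]:
    for r in vision.place_of(p,q)[:2]: print(q,r['score'],r['position'],at_z(p,r['position'],z).round(4))
E
```

```text
clock: 4.85
eef_pos: [0.6215, 0.2963, 0.2553]
tool_rot: [0.878, 0.479, -0.001, -0.0]
ft_force: [0.0, -0.2, -0.3]
grip_width: 0.085
grasp_force: 0.0
4.85 [0.6215 0.2963 0.2553] [ 8.778e-01  4.790e-01 -1.000e-03 -2.000e-04] [ 0.0052 -0.2164 -0.2552] [-0.0393 -0.0281  0.0018] 0.085 0.0 [4.4470e-01 6.5060e-01 6.9920e-01 1.6213e+00 3.0000e-04 2.5872e+00]
1183 [0.6257 0.3004 0.1068] ((625.385498046875, 299.7098083496094), 28.996118545532227)
shoulder 2593 [0.629  0.3053 0.0675] ((625.302978515625, 299.61175537109375), 40.029727935791016)
mould_neck 0.91 [318.1, 178.8] [0.6258 0.2988 0.088 ]
```

View pics/mould.png

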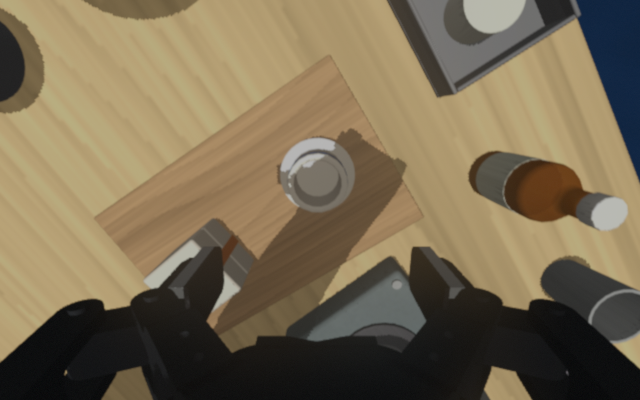

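The cup mould is at (317,175) with a clear gap to the block at (205,265), and the neck top height of 0.107 m agrees with the 0.108 m expected. Descend and grip.

```bash
python3 -m creep '[[[2.5,1,30],[0,0,0]],[[2.5,0.5,40],[0,0,0]],[[0,0,40],[0,0,0]],[[0,0,40],[0,0,0]],[[0,0,23],[0,0,0]],[[0,0,10],[0,0,0]],[[0,0,0],[0,0,0]],[[0,0,0],[0,0,0]]]' && python3 -m creep '[[[0,0,0],[0,0,0]],[[0,0,0],[0,0,0]],[[0,0,0],[0,0,0]],[[0,0,0],[0,0,0]],[[0,0,0],[0,0,0]],[[0,0,0],[0,0,0]]]' 50
```

```text
clock: 6.0
eef_pos: [0.6263, 0.2985, 0.0763]
tool_rot: [0.878, 0.478, 0.002, 0.0]
ft_force: [0.1, 1.0, 0.3]
grip_width: 0.0849
grasp_force: 0.0
clock: 6.75
eef_pos: [0.6257, 0.2993, 0.0761]
tool_rot: [0.878, 0.479, 0.001, -0.0]
ft_force: [-1.4, -0.1, 5.9]
grip_width: 0.0572
grasp_force: 63.6
```

```bash
python3 -m creep '[[[0,0,-10],[0,0,0]],[[0,0,-30],[0,0,0]],[[0,0,-35],[0,0,0]],[[0,0,-35],[0,0,0]],[[0,0,-35],[0,0,0]],[[-14,4,0],[0,0,0]],[[-36,12,0],[0,0,0]],[[-36,12,0],[0,0,0]],[[-36,12,0],[0,0,0]],[[-36,12,0],[0,0,0]],[[-36,12,0],[0,0,0]],[[-36,12,0],[0,0,0]]]' && python3 -m creep '[[[-18,6,0],[0,0,0]],[[-6,3,0],[0,0,0]],[[0,0,0],[0,0,0]],[[0,0,0],[0,0,0]]]' && python3 - <<'E'
from h import *
go((.560,.039,.150)); st()
E
```

```text
clock: 8.25
eef_pos: [0.5634, 0.0628, 0.2188]
tool_rot: [0.878, 0.479, -0.001, -0.0]
ft_force: [0.5, -0.2, -2.9]
grip_width: 0.0568
grasp_force: 64.9
clock: 8.75
eef_pos: [0.5591, 0.0401, 0.2192]
tool_rot: [0.878, 0.479, 0.0, -0.0]
ft_force: [0.1, -0.1, -4.4]
grip_width: 0.0568
grasp_force: 64.9
shift [-0.5  1.3 69.2] yaw now 0.999
8.75 [0.5591 0.0401 0.2192] [ 8.778e-01  4.791e-01  1.000e-04 -2.000e-04] [ 0.1437 -0.0592 -4.3539] [ 0.024  -0.0395 -0.0234] 0.0568 64.8809 [7.1400e-02 3.6650e-01 1.4760e-01 1.3518e+00 5.0000e-04 2.2138e+00]
```

```bash
python3 -m creep '[[[0,0.5,20],[0,0,0]],[[0,0.5,30],[0,0,0]],[[0,0,20],[0,0,0]],[[0,0,10],[0,0,0]],[[0,0,0],[0,0,0]],[[0,0,0],[0,0,0]]]' && python3 -m creep '[[[0,0,3],[0,0,0]],[[0,0,2],[0,0,0]],[[0,0,1],[0,0,0]],[[0,0,0],[0,0,0]]]'
```

```text
clock: 9.5
eef_pos: [0.5605, 0.0389, 0.1403]
tool_rot: [0.878, 0.479, 0.001, 0.0]
ft_force: [-0.2, 0.0, -2.3]
grip_width: 0.0571
grasp_force: 64.9
clock: 10.0
eef_pos: [0.5596, 0.0385, 0.1332]
tool_rot: [0.878, 0.478, -0.0, -0.0]
ft_force: [0.4, 0.3, -3.9]
grip_width: 0.0569
grasp_force: 64.9
```

```bash
python3 -m creep '[[[0,0,2],[0,0,0]],[[0,0,1],[0,0,0]],[[0,0,0],[0,0,0]]]' && python3 -m creep '[[[0,0,1],[0,0,0]],[[0,0,0],[0,0,0]]]' && python3 -m creep '[[[0,0,1],[0,0,0]],[[0,0,0],[0,0,0]]]'&& python3 -m creep '[[[0,0,1],[0,0,0]],[[0,0,0],[0,0,0]]]'
```

```text
clock: 10.38
eef_pos: [0.5595, 0.0385, 0.1301]
tool_rot: [0.878, 0.478, -0.0, -0.0]
ft_force: [0.4, 0.6, -3.7]
grip_width: 0.0566
grasp_force: 64.9
clock: 10.62
eef_pos: [0.5596, 0.0385, 0.1292]
tool_rot: [0.878, 0.478, -0.0, -0.0]
ft_force: [-0.6, 0.3, -4.2]
grip_width: 0.0568
grasp_force: 64.9
clock: 10.88
eef_pos: [0.5596, 0.0385, 0.1282]
tool_rot: [0.878, 0.478, -0.0, -0.0]
ft_force: [0.1, 0.2, -2.9]
grip_width: 0.0568
grasp_force: 64.9
clock: 11.12
eef_pos: [0.5597, 0.0385, 0.1279]
tool_rot: [0.878, 0.478, 0.0, 0.0]
ft_force: [-1.5, -0.1, 0.1]
grip_width: 0.0566
grasp_force: 65.4
```

Feet are standing on the pins at TCP z 0.128, as predicted. I'll press lightly and turn in small steps.

```bash
python3 -m creep '[[[0,0,1],[0,0,0]],[[0,0,0],[0,0,-0.06]],[[0,0,0],[0,0,-0.06]],[[0,0,0],[0,0,0]]]' && python3 -m creep '[[[0,0,0],[0,0,-0.06]],[[0,0,0],[0,0,-0.06]],[[0,0,0],[0,0,0]]]'
```

```text
clock: 11.62
eef_pos: [0.5609, 0.0386, 0.1278]
tool_rot: [0.848, 0.53, 0.002, 0.001]
ft_force: [-1.0, 0.2, 6.0]
grip_width: 0.0569
grasp_force: 65.9
clock: 12.0
eef_pos: [0.5611, 0.0387, 0.1278]
tool_rot: [0.815, 0.58, 0.002, 0.001]
ft_force: [0.1, -0.9, 4.9]
grip_width: 0.0571
grasp_force: 65.8
```

```bash
for i in 1; do python3 -m creep '[[[0,0,0],[0,0,-0.06]],[[0,0,0],[0,0,-0.06]],[[0,0,0],[0,0,0]]]'; done; python3 -m creep '[[[0,0,0],[0,0,-0.06]],[[0,0,0],[0,0,-0.06]],[[0,0,0],[0,0,0]]]';  python3 -m creep '[[[0,0,0],[0,0,-0.06]],[[0,0,0],[0,0,-0.06]],[[0,0,0],[0,0,0]]]'
```

```text
clock: 12.38
eef_pos: [0.5613, 0.0386, 0.1277]
tool_rot: [0.779, 0.627, 0.002, 0.001]
ft_force: [-0.2, -0.0, 5.4]
grip_width: 0.057
grasp_force: 65.8
clock: 12.75
eef_pos: [0.5615, 0.0384, 0.1277]
tool_rot: [0.74, 0.673, 0.002, 0.002]
ft_force: [0.4, -1.2, 6.1]
grip_width: 0.0571
grasp_force: 65.6
clock: 13.12
eef_pos: [0.561, 0.0382, 0.1276]
tool_rot: [0.698, 0.716, 0.001, 0.001]
ft_force: [1.2, -1.0, 6.5]
grip_width: 0.0572
grasp_force: 65.7
```

```bash
python3 -m creep '[[[0,0,0],[0,0,-0.06]],[[0,0,0],[0,0,-0.06]],[[0,0,0],[0,0,0]]]';  python3 -m creep '[[[0,0,0],[0,0,-0.06]],[[0,0,0],[0,0,-0.06]],[[0,0,0],[0,0,0]]]'
```

```text
clock: 13.5
eef_pos: [0.559, 0.0385, 0.1255]
tool_rot: [0.654, 0.756, -0.001, -0.001]
ft_force: [0.4, -0.3, -2.8]
grip_width: 0.0569
grasp_force: 64.9
clock: 13.88
eef_pos: [0.558, 0.0388, 0.1246]
tool_rot: [0.608, 0.794, -0.001, -0.002]
ft_force: [-0.8, 0.6, -4.5]
grip_width: 0.0568
grasp_force: 64.8
```

```bash
python3 -m creep '[[[0,0,0],[0,0,-0.06]],[[0,0,0],[0,0,-0.06]],[[0,0,0],[0,0,0]]]'
```

```text
clock: 14.25
eef_pos: [0.5577, 0.0389, 0.1246]
tool_rot: [0.56, 0.829, -0.001, -0.002]
ft_force: [-2.5, 2.7, -6.7]
grip_width: 0.0567
grasp_force: 64.9
```

It dropped in at about yaw 1.7, and I overshot slightly. I'll turn back by 0.18 rad and lower gently.

```bash
python3 -m creep '[[[0,0,0],[0,0,0.06]],[[0,0,0],[0,0,0.06]],[[0,0,0],[0,0,0.06]],[[0,0,0],[0,0,0]],[[0,0,0],[0,0,0]]]'; python3 -m creep '[[[0,0,1],[0,0,0]],[[0,0,0],[0,0,0]]]';
```

```text
clock: 14.88
eef_pos: [0.5594, 0.0387, 0.126]
tool_rot: [0.63, 0.777, -0.0, -0.0]
ft_force: [-1.7, 1.5, -3.4]
grip_width: 0.0567
grasp_force: 67.3
clock: 15.12
eef_pos: [0.5598, 0.0387, 0.1254]
tool_rot: [0.63, 0.776, 0.0, 0.0]
ft_force: [0.2, 1.6, -4.2]
grip_width: 0.0567
grasp_force: 67.3
```

```bash
for n in a; do python3 -m creep '[[[0,0,1],[0,0,0]],[[0,0,1],[0,0,0]],[[0,0,0],[0,0,0]]]'; done; python3 -m creep '[[[0,0,1],[0,0,0]],[[0,0,1],[0,0,0]],[[0,0,0],[0,0,0]]]'
```

```text
clock: 15.5
eef_pos: [0.5598, 0.0389, 0.1239]
tool_rot: [0.63, 0.776, 0.001, 0.0]
ft_force: [-3.9, 3.7, 2.6]
grip_width: 0.0568
grasp_force: 67.8
clock: 15.88
eef_pos: [0.5594, 0.0392, 0.1224]
tool_rot: [0.63, 0.777, 0.001, -0.0]
ft_force: [-5.1, 4.9, 6.3]
grip_width: 0.0565
grasp_force: 68.2
```

```bash
python3 -m creep '[[[1.2,-0.8,0],[0,0,0]],[[0,0,0],[0,0,0]]]'; python3 -c "
from h import *
st()"
```

```text
clock: 16.12
eef_pos: [0.559, 0.0395, 0.1215]
tool_rot: [0.63, 0.776, 0.0, 0.0]
ft_force: [-1.8, 2.5, 1.1]
grip_width: 0.0567
grasp_force: 67.6
16.12 [0.559  0.0395 0.1215] [6.302e-01 7.764e-01 2.000e-04 4.000e-04] [-1.7628  2.5239  1.103 ] [ 0.5903  0.2926 -0.019 ] 0.0567 67.5734 [ 7.0700e-02  4.2690e-01 -2.4000e-02  1.1190e+00 -3.0000e-04  1.4344e+00]
```

Good, it slid further down. Continue.

```bash
python3 -m creep '[[[0.6,-0.4,1],[0,0,0]],[[0,0,0],[0,0,0]]]'; python3 -m creep '[[[0,0,1],[0,0,0]],[[0,0,0],[0,0,0]]]'; python3 -c "
from h import *
st()"
```

```text
clock: 16.38
eef_pos: [0.5585, 0.0399, 0.1201]
tool_rot: [0.63, 0.776, 0.0, 0.0]
ft_force: [0.3, 2.0, -1.4]
grip_width: 0.0568
grasp_force: 67.6
clock: 16.62
eef_pos: [0.5584, 0.04, 0.1196]
tool_rot: [0.63, 0.776, 0.0, 0.0]
ft_force: [-1.0, 2.5, 2.6]
grip_width: 0.0565
grasp_force: 67.8
16.62 [0.5584 0.04   0.1196] [6.303e-01 7.763e-01 2.000e-04 3.000e-04] [-0.9878  2.4507  2.6067] [ 0.4452  0.0628 -0.0096] 0.0565 67.7855 [ 7.1500e-02  4.2760e-01 -2.8100e-02  1.1144e+00 -1.0000e-04  1.4354e+00]
```

```bash
python3 -m creep '[[[0,0,1],[0,0,0]],[[0,0,0],[0,0,0]]]'; python3 -m creep '[[[0,0,0],[0,0,0]],[[0,0,0],[0,0,0]],[[0,0,0],[0,0,0]],[[0,0,-2],[0,0,0]],[[0,0,0],[0,0,0]]]' 80;  python3 -m creep '[[[0,0,-20],[0,0,0]],[[0,0,-40],[0,0,0]],[[0,0,-50],[0,0,0]],[[0,0,-30],[0,0,0]],[[0,0,0],[0,0,0]],[[0,0,0],[0,0,0]]]'; python3 - <<'E'
from h import *
st(); p=shot('wrist'); cv2.imwrite('pics/home.png',p['image'])
C=cloud(p); d=np.hypot(C[...,0]-.5597,C[...,1]-.0386)
for n,a,b,r in [('top',.14,.165,.04),('shoulder+rim',.104,.125,.055)]:
    P=C[(C[...,2]>a)&(C[...,2]<b)&(d<r)]; print(n,len(P),P.mean(0).round(4),np.percentile(P[:,2],[5,50,95]).round(4),cv2.minEnclosingCircle((P[:,:2]*1e3).astype(np.float32)))
    if len(P)>10:
        s=np.linalg.lstsq(np.c_[P[:,:2]-P[:,:2].mean(0),np.ones(len(P))],P[:,2],rcond=None)[0]; print('tilt',s[:2].round(3))
for r,s in [((.031,.038),'shoulder'),((.042,.046),'rim')]:
    m=(d>r[0])&(d<r[1])&(C[...,2]>.1)&(C[...,2]<.125);print(s,m.sum(),C[m][:,2].mean().round(4))
E
```

```text
clock: 16.88
eef_pos: [0.5584, 0.04, 0.1194]
tool_rot: [0.63, 0.776, 0.0, 0.001]
ft_force: [-3.0, 1.9, 6.6]
grip_width: 0.0567
grasp_force: 68.2
clock: 17.5
eef_pos: [0.5583, 0.04, 0.1205]
tool_rot: [0.63, 0.776, 0.0, 0.0]
ft_force: [-0.2, 0.1, 0.4]
grip_width: 0.0799
grasp_force: 0.0
clock: 18.25
eef_pos: [0.5577, 0.04, 0.2594]
tool_rot: [0.63, 0.776, -0.0, -0.0]
ft_force: [-0.2, 0.2, -0.3]
grip_width: 0.0802
grasp_force: 0.0
18.25 [0.5577 0.04   0.2594] [ 6.303e-01  7.764e-01 -5.000e-04 -5.000e-04] [-0.2311  0.1537 -0.3037] [-0.066   0.0199 -0.0239] 0.0802 0.0 [ 0.0716  0.3522  0.2308  1.4507 -0.      1.4354]
top 1773 [0.5593 0.0405 0.1492] [0.1427 0.1502 0.1515] ((559.5406494140625, 39.59160232543945), 29.19798469543457)
tilt [-0.002  0.002]
shoulder+rim 5156 [0.5582 0.0454 0.1113] [0.1096 0.1109 0.1149] ((559.505859375, 39.313236236572266), 46.78257369995117)
tilt [ 0.002 -0.012]
shoulder 1009 0.1106
rim 1154 0.1113
```

View pics/home.png

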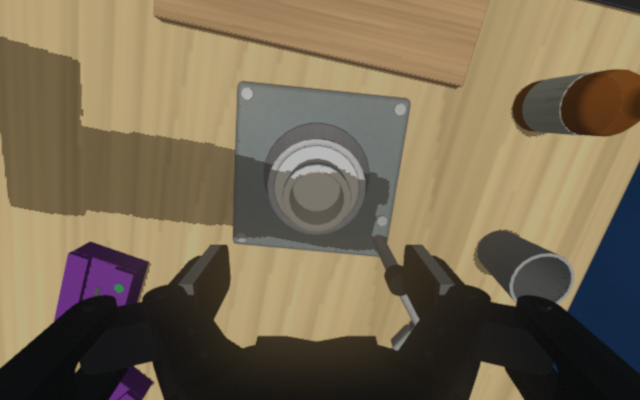

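It's home: the mould sits concentric within the rim at (318,180), with shoulder 0.1106 m, rim 0.1113 m, neck top 0.150 m and no tilt. Now the switch.

```bash
python3 -m creep '[[[0,0,0],[0,0,-0.179]],[[0,0,0],[0,0,-0.179]],[[0,0,0],[0,0,-0.179]],[[0,0,0],[0,0,-0.179]],[[0,0,0],[0,0,-0.179]],[[0,0,0],[0,0,0]]]' 0;  python3 -m creep '[[[-11.6,-47.6,0],[0,0,0]],[[-11.6,-47.6,0],[0,0,0]],[[-11.6,-47.6,0],[0,0,0]],[[-11.6,-47.6,20],[0,0,0]],[[-11.6,-47.6,25],[0,0,0]],[[-11.6,-47.6,25],[0,0,0]],[[-11.6,-47.6,25],[0,0,0]],[[-11.6,-47.6,14],[0,0,0]],[[0,0,0],[0,0,0]],[[0,0,0],[0,0,0]]]'; cat > box.py <<'E'
from h import *
import sys
st(); p=shot('wrist'); cv2.imwrite(sys.argv[1],p['image'])
C=cloud(p); m=(C[...,2]>.037)&(C[...,2]<.046)&(np.hypot(C[...,0]-.48,C[...,1]+.31)<.085); P=C[m]
print(len(P),P[:,2].mean().round(4),cv2.minAreaRect((P[:,:2]*1e3).astype(np.float32)))
hsv=cv2.cvtColor(p['image'],cv2.COLOR_BGR2HSV)
for n,c in dict(red=(hsv[...,0]<8)|(hsv[...,0]>172),green=(hsv[...,0]>45)&(hsv[...,0]<85)).items():
    k=(c&(hsv[...,1]>120)&(hsv[...,2]>50)).astype(np.uint8); N,_,S,ce=cv2.connectedComponentsWithStats(k)
    for i in range(1,N):
        if S[i,4]>25: print(n,S[i],ce[i].round(1),at_z(p,ce[i],.040).round(4))
for r in vision.place_of(p,'switch_nib')[:2]: print('nib',r['score'],r['position'],at_z(p,r['position'],.0395).round(4))
E
python3 box.py pics/box2.png
```

```text
clock: 19.05
eef_pos: [0.5574, 0.04, 0.2586]
tool_rot: [0.233, 0.972, -0.0, -0.001]
ft_force: [0.4, -0.2, -0.3]
grip_width: -0.0001
grasp_force: 0.0
clock: 20.3
eef_pos: [0.4684, -0.3412, 0.1506]
tool_rot: [0.233, 0.972, 0.001, -0.001]
ft_force: [0.1, -0.1, -0.1]
grip_width: -0.0001
grasp_force: 0.0
20.3 [ 0.4684 -0.3412  0.1506] [ 2.334e-01  9.724e-01  5.000e-04 -7.000e-04] [ 0.0763 -0.1265 -0.0672] [ 0.018  -0.035  -0.0061] -0.0001 0.0 [-6.298e-01  4.426e-01  8.110e-02  1.211e+00  4.000e-04 -1.587e-01]
8770 0.04 ((482.81658935546875, -309.4642333984375), (120.12117767333984, 83.89601135253906), 62.99327850341797)
red [163  11  14  22 269] [169.8  21.9] [ 0.3048 -0.3754  0.04  ]
red [123  50  16  16 206] [130.5  57.4] [ 0.3114 -0.4148  0.04  ]
red [345 187  10  15 145] [349.4 193.9] [ 0.4802 -0.3146  0.04  ]
red [309 222  11  12 102] [314.  227.6] [ 0.4934 -0.3544  0.04  ]
green [219  67  12  10  71] [224.4  70.8] [ 0.351  -0.3573  0.04  ]
nib 0.9 [168.2, 17.9] [ 0.3019 -0.375   0.0395]
```

View pics/box2.png

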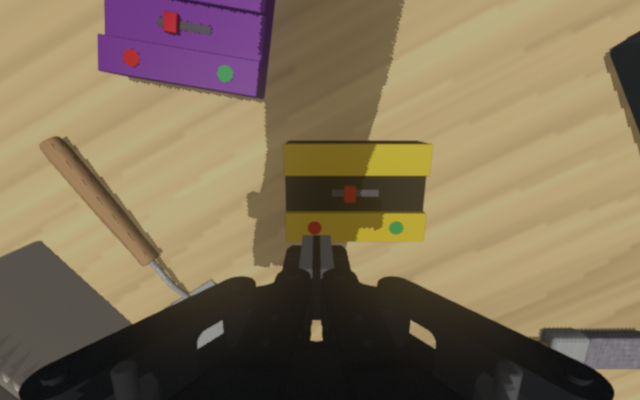

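The nib is at (349,194) and green is to the right, in the tool's +y direction. Lower the closed fingers into the groove on the red side.

```bash
python3 -m creep '[[[1.5,5,30],[0,0,0]],[[0,0,40],[0,0,0]],[[0,0,25],[0,0,0]],[[0,0,10],[0,0,0]],[[0,0,6],[0,0,0]],[[0,0,2.5],[0,0,0]],[[0,0,0],[0,0,0]]]';  python3 -m creep '[[[0,2,0],[0,0,0]],[[0,2,0],[0,0,0]],[[0,2,0],[0,0,0]],[[0,0,0],[0,0,0]]]'
```

```text
clock: 21.28
eef_pos: [0.4703, -0.3368, 0.0386]
tool_rot: [0.232, 0.973, -0.0, 0.001]
ft_force: [0.1, -0.0, 0.3]
grip_width: -0.0002
grasp_force: 0.0
clock: 21.78
eef_pos: [0.4726, -0.331, 0.0379]
tool_rot: [0.232, 0.973, -0.0, 0.0]
ft_force: [0.1, -1.0, -0.5]
grip_width: -0.0
grasp_force: 0.0
```

```bash
python3 -m creep '[[[0,0,1.5],[0,0,0]],[[0,2,0],[0,0,0]],[[0,3,0],[0,0,0]],[[0,0,0],[0,0,0]]]';  python3 -m creep '[[[0,3,0],[0,0,0]],[[0,3,0],[0,0,0]],[[0,0,0],[0,0,0]]]'; python3 -m creep '[[[0,3,0],[0,0,0]],[[0,3,0],[0,0,0]],[[0,0,0],[0,0,0]]]'
```

```text
clock: 22.28
eef_pos: [0.4749, -0.3264, 0.0363]
tool_rot: [0.232, 0.973, 0.0, 0.0]
ft_force: [-0.5, -0.1, -0.6]
grip_width: 0.0003
grasp_force: 0.0
clock: 22.65
eef_pos: [0.4777, -0.3211, 0.0363]
tool_rot: [0.232, 0.973, 0.0, 0.0]
ft_force: [-0.4, -0.5, -0.3]
grip_width: -0.0001
grasp_force: 0.2
clock: 23.02
eef_pos: [0.4804, -0.3156, 0.0364]
tool_rot: [0.232, 0.973, 0.0, 0.0]
ft_force: [-0.8, -0.8, -0.8]
grip_width: 0.0001
grasp_force: 0.1
```

```bash
python3 -m creep '[[[0,2,0],[0,0,0]],[[0,1,0],[0,0,0]],[[0,0,0],[0,0,0]]]'; python3 -m creep '[[[0,1.5,0],[0,0,0]],[[0,0,0],[0,0,0]]]'; python3 box.py pics/box3.png
```

```text
clock: 23.4
eef_pos: [0.4811, -0.3142, 0.0363]
tool_rot: [0.233, 0.973, -0.001, -0.0]
ft_force: [-2.2, -4.7, -0.8]
grip_width: 0.0002
grasp_force: 2.6
clock: 23.65
eef_pos: [0.4811, -0.3141, 0.0364]
tool_rot: [0.233, 0.972, -0.002, -0.001]
ft_force: [-3.8, -7.2, -0.7]
grip_width: -0.0003
grasp_force: 4.2
23.65 [ 0.4811 -0.3141  0.0364] [ 2.331e-01  9.724e-01 -2.300e-03 -5.000e-04] [-3.8458 -7.197  -0.6679] [-1.673   0.7671  0.0064] -0.0003 4.2038 [-0.5759  0.5378 -0.0891  0.9434 -0.0047 -0.1053]
15349 0.04 ((482.9046936035156, -309.66668701171875), (120.23945617675781, 84.25006866455078), 62.95607376098633)
red [331 237  20  25 221] [342.  243.9] [ 0.4821 -0.2994  0.04  ]
green [ 57  24  29  32 717] [70.9 39.3] [ 0.3523 -0.3582  0.04  ]
nib 0.46 [343.2, 254.2] [ 0.4873 -0.3012  0.0395]
```

View pics/box3.png

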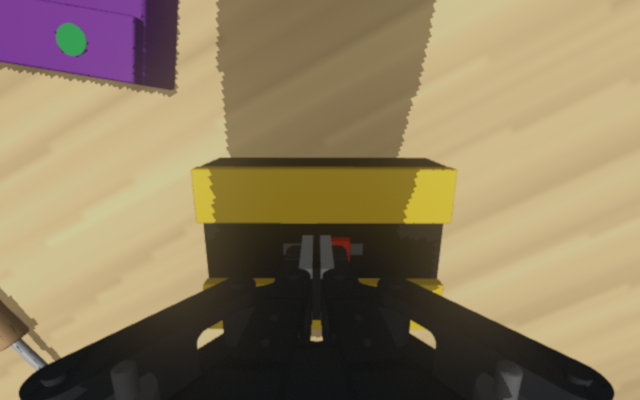

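The nib is hard against its stop at (342,247), about +8.7 mm from the box centre. Back off, rise and verify.

```bash
python3 -m creep '[[[0,-3,0],[0,0,0]],[[0,-4,0],[0,0,0]],[[0,0,-15],[0,0,0]],[[0,0,-40],[0,0,0]],[[0,0,-50],[0,0,0]],[[0,0,0],[0,0,0]],[[0,0,0],[0,0,0]]]'; python3 box.py pics/box4.png; python3 - <<'E'
from h import *
p=shot('top'); C=cloud(p)
d=np.hypot(C[...,0]-.556,C[...,1]-.038); P=C[(d<.04)&(C[...,2]>.14)&(C[...,2]<.17)]
print('neck top',P.mean(0).round(4)); 
P=C[(np.hypot(C[...,0]-.44,C[...,1]-.27)<.08)&(C[...,2]>.085)&(C[...,2]<.1)]; print('block',cv2.minAreaRect((P[:,:2]*1e3).astype(np.float32)))
E
```

```text
clock: 24.62
eef_pos: [0.4793, -0.3179, 0.142]
tool_rot: [0.232, 0.973, 0.0, 0.001]
ft_force: [0.0, -0.1, -0.9]
grip_width: -0.0001
grasp_force: 0.0
24.62 [ 0.4793 -0.3179  0.142 ] [2.321e-01 9.727e-01 0.000e+00 6.000e-04] [ 0.0476 -0.15   -0.9268] [-0.0195  0.0159  0.0429] -0.0001 0.0 [-5.8590e-01  4.3810e-01  5.0700e-02  1.1823e+00  4.0000e-04 -1.1750e-01]
9236 0.04 ((482.9939270019531, -309.49554443359375), (120.19674682617188, 84.02688598632812), 63.05064392089844)
red [121   7  15  23 301] [128.2  18.2] [ 0.3046 -0.3749  0.04  ]
red [ 81  47  16  17 216] [88.4 55. ] [ 0.3111 -0.4144  0.04  ]
red [329 189  12  16 168] [334.9 196.9] [ 0.4858 -0.3027  0.04  ]
red [277 226  12  11 104] [282.8 231.1] [ 0.4927 -0.3542  0.04  ]
green [180  65  14  14 160] [186.2  71.6] [ 0.3522 -0.3579  0.04  ]
green [361 226  13  12 113] [366.8 231.5] [ 0.5246 -0.2921  0.04  ]
nib 0.85 [127.1, 17.9] [ 0.3039 -0.3757  0.0395]
nib 0.53 [336.3, 199.4] [ 0.4884 -0.3026  0.0395]
neck top [0.5553 0.0382 0.1493]
block ((442.3222961425781, 274.5657043457031), (79.09668731689453, 79.37120819091797), 6.527566432952881)
```

View pics/box4.png

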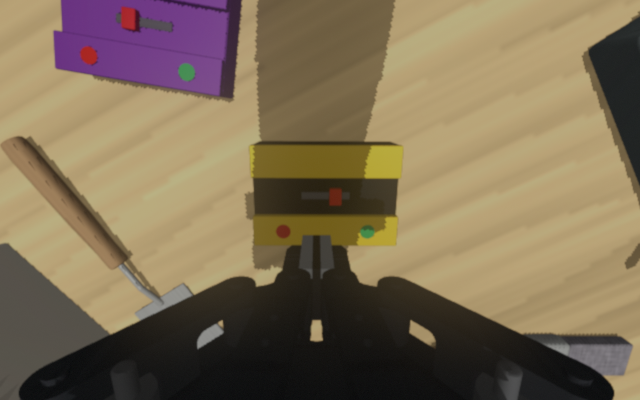

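The nib is at (335,197), about +7.4 to 8 mm from the box centre. That's the green end, and it was against a hard stop. The mould is still home, the block hasn't moved and the arm is clear, so I'll hand in.

```bash
python3 -c "
from h import *
print(workorder.job_done())"
```

```text
the job is handed in; nothing more can be done
None
```

The job is handed in, with no verdict returned: the cup mould measured fully home in the head (shoulder flush, upright, released), the switch was then slid to its stop at the green end, and the block mould measured where it started.

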